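# Pack the hand-stitching kit tray

### The arm

A 6-joint arm with a two-finger parallel gripper is mounted at the origin on a cart in front of the work surface, level with it; the furniture and walls round the work are solid. World frame = base frame: x ahead of the robot, y to its left, z up, the work surface at z = 0. Lengths are in m, angles in rad, forces in N, time in s.
With the tool pointing down it reaches from about 0.35 to 0.975 m from the base axis. Payload 4.9 kg.
Tool frame: the origin (TCP) lies on the front face of the gripper's body, between the roots of the fingers; the fingertips stand ctrl.tip_extent ahead of it and the grasp point (between the pads) lies 54 mm ahead of it (ctrl.tip_extent is the distance from the TCP to the fingertips, in m); z points along the fingers, y is the line along which they close (so a half turn about z gives the same grasp; the last joint's range is limited). The gripper opens to 85 mm and grips with 20 to 120 N. Pads are 22 mm wide; open, the fingers measure 114 mm over their backs; the gripper's body (76 mm by 85 mm) begins 54 mm behind the grasp point. The pads swing forward as they close: fully open they stand 13 mm farther back than shut.
Start: joints at [-1.238, 0.053, 1.613, -0, 1.476, -0.119], TCP at [0.273, -0.562, 0.304] pointing down, gripper open.
Joint ranges: [-3.01, 3.01], [-1.01, 2.22], [0.06, 2.58], [-1.02, 4.17], [0.09, 2.62], [-3.14, 3.14]. Speed limits (rad/s): [2.57, 2.57, 3.14, 3.14, 3.14, 3.14].

### API

Orientations are given as a rotation vector (axis times angle).
In Python, from station import ctrl gives the robot as it stands.
- The arm moves only by the tool apply_moves, never from a script. Its argument "rows" is one flat list of numbers, 6 for each row, row after row: the shift along the tool's x, y, z normalised to -1 to 1, where 1 is 0.6 m, then the turn, a rotation vector about the tool's x, y, z normalised to -1 to 1, where 1 is 90 degrees. A call has 1 to 20 rows; each row is the pose to reach, as a shift and turn from the pose commanded when the call began, along the tool's axes at that moment; what a row does not reach only later rows make up. A row lasts 1/10 s, in which the tool goes at most 50 mm and 8.59 degrees, less where a joint would pass 70% of its speed; a pose out of reach is approached as far as the arm can. A call with a number of a shift or a turn outside -1 to 1 is refused whole. A call with a gripper value outside its range is refused whole. "grip" is the opening, from 0 (shut) to 1 (fully open), set as the call begins (left out, the last holds). The fingers move at their own pace and stop on an object; "grip_force" is the grip in N (left out, the last holds). Time passes only in rows, so rows that repeat a pose let the fingers close. It gives the time, the measured TCP pose, the force, the opening and the grip force at its end, in the units of the state.
- ctrl.get_obs(): the state, without advancing time (a new reading comes with each control period).
- ctrl.get_image(name): name is "scene" or "top" or "wrist"; returns (picture, depth): 384x512x3 uint8, blue, green, red; 384x512 float32, m along the optical axis (not along the pixel's ray), 0 where there is no reading.
- ctrl.camera_model(name): a dict with "mtx" (3x3 intrinsics, pixels), "k1" (the pictures are not rectified: a ray, as slopes to the right and down, at radius r is drawn at 1 + k1 r^2 times it, then the intrinsics apply), "R" (3x3) and "t" (3): a world point X has camera coordinates R X + t; the wrist camera has in their place "tool_from_camera" (4x4, takes a point from camera to tool coordinates, whose origin is the TCP and whose axes are the flange's). Camera axes: x right, y down, z forward; pixel columns grow to the right and rows downward; lengths in m; the calibration is good to about 2 mm. A picture is of the moment at which its call begins: read the wrist's pose just before it. camera_model takes no time and is no camera call.
- ctrl.finish_job(): hands the job in; it is judged then, once.
The state is a dict: "t": time; "q": joint angles; "dq": joint speeds; "effort": joint torques, N m; "tool_pos": TCP position; "tool_rot": TCP orientation; "contact_force": force on the tool from outside, world axes, zero at the start; "wrist_torque": the same for the moment, N m; "opening": finger opening in m; "grip_force": force on a finger pad.
Only numpy, scipy, OpenCV 4.12 (cv2) and the standard library are available. Lean on these libraries where they do the work, as an engineer would, in place of code of your own. Each camera call takes 0.05 s, during which the arm holds its last target. There are 200 camera calls.

### The job

Pack the hand-stitching kit, scattered on the near part of the bench to the right of the wooden tray, into that tray: stand the flanged thread spool upright in the round pocket, and lay the fat thread roll in the square pocket, the beeswax block in the wide oblong pocket and the grey rubber plug in the narrow pocket, each flat on its pocket's floor. Leave the putty bag and the steel pulley where they lie; they do not belong to the kit.

Things in the scene. Friction and masses are not known exactly. Their poses are not given: they have to be found in the camera images.
- spool_center (a point): upright wooden thread spool with a wide wooden flange at top and bottom and brown thread between: round, 36 mm across, 50 mm high, 0.035 kg. Near the tray; the spools at the far back of the bench are not meant. z is up; centre given half-way up, 25 mm above its foot.
- thread_roll_center (a point): short fat roll of dark waxed thread without flanges, lying on its side: 46 mm across, 42 mm long, 46 mm high as it lies, 0.05 kg. Its axis and flat ends are along its own y (the flat ends, about 40 mm apart, are the firm place to grip); it does not roll. z is up; centre given half-way up, 23 mm above its underside.
- wax_block_center (a point): small smooth rectangular block of yellowish beeswax, 34 mm (own x) x 52 mm (own y) x 18 mm high, 0.03 kg. Near the tray; yellow things at the far back of the bench are not meant. z is up; centre given half-way up, 9 mm above its underside.
- rubber_plug_center (a point): grey rubber burnishing plug, a slim rounded bar lying on its side: 24 mm (own x) x 56 mm (own y) x 24 mm high, 0.03 kg; under a squeeze across x its sides give until it is about 16 mm wide; it does not roll. z is up; centre given half-way up, 12 mm above its underside.
- round_pocket_floor (a point): One of four fixed wooden pocket blocks (70 mm in x, 80 mm in y, top 13 mm above the table) that fill a fixed tray two by two, in any order (tray 153 x 173 mm, rim 13 mm high). This one: round pocket, 56 mm across, for the flanged spool. Point: centre of the pocket's grey floor, 7 mm above the table, 6 mm below the block's top; z up, x and y along the block's sides. 
- square_pocket_floor (a point): block with the square pocket, 60 x 60 mm, for the thread roll. Point: centre of the pocket's grey floor, 7 mm above the table, 6 mm below the block's top; z up, x and y along the block's sides. 
- oblong_pocket_floor (a point): block with the wide oblong pocket, 50 mm (x) by 70 mm (y), for the wax block. Point: centre of the pocket's grey floor, 7 mm above the table, 6 mm below the block's top; z up, x and y along the block's sides. 
- narrow_pocket_floor (a point): block with the narrow pocket, 36 mm (x) by 70 mm (y), for the rubber plug. Point: centre of the pocket's grey floor, 7 mm above the table, 6 mm below the block's top; z up, x and y along the block's sides. 
- putty_sachet_center (a point): look-alike, stays where it is: flat lumpy orange bag of putty sticks, 46 mm (own x) x 72 mm (own y) x 14 mm high; larger and flatter than the wax block. (Fixed tins up to 135 mm high stand right of the scattered things, from y = -0.04 on, and a 100 mm high box behind them.) Centre given half-way up.
- steel_pulley_center (a point): look-alike, stays where it is: low round turned-steel pulley with a brown hub, 67 mm across, 20 mm high; wider and much lower than the spool. Centre given half-way up.

How it is judged:
By the outcome, as a careful person would: the job done as asked, in the order asked, and still so for the second after the job is handed in, with the robot touching nothing.
It also fails if it takes over 112 s, if anything falls off the work surface, if the arm or the gripper's body presses on something with over 40 N, if the wrist force passes 120 N, or if a joint passes its speed limit or range.

## Working session

There is one attempt and no reset: what is moved stays moved. The work goes in short steps, Python scripts to look and compute and a tool call to move; the robot and the scene stay as the last step left them, time stands still between calls to the robot, and variables do not carry over. Pictures are saved under pics/ and viewed, at most 14 in all, crops included, and the job is handed in when it is done.

Besides the shell and the picture viewer there is one more tool, called after ">>>" by a JSON object that holds its "name" and its "arguments". apply_moves: Moves the arm, as the interface text tells. Its arguments: {"type":"object","properties":{"rows":{"type":"array","items":{"type":"number"}},"grip":{"type":"number"},"grip_force":{"type":"number"}},"required":["rows"]}

```bash
mkdir -p pics; ls; cat > h.py <<'E'
import numpy as np, cv2
from station import ctrl
from scipy.spatial.transform import Rotation as Ro
def grab(name,fn=None):
    o=ctrl.get_obs(); im,d=ctrl.get_image(name); m=ctrl.camera_model(name)
    if name=="wrist":
        T=np.array(m["tool_from_camera"]); Rt=Ro.from_rotvec(o["tool_rot"]).as_matrix()
        Rc=Rt@T[:3,:3]; c=Rt@T[:3,3]+o["tool_pos"]
    else:
        Rc=np.array(m["R"]).T; c=-Rc@np.array(m["t"])
    if fn: cv2.imwrite("pics/"+fn,im)
    return dict(im=im,d=d,K=np.array(m["mtx"]),k1=m["k1"],Rc=Rc,c=c)
def rays(v,uv):
    uv=np.atleast_2d(np.float64(uv)); p=np.c_[(uv[:,0]-v["K"][0,2])/v["K"][0,0],(uv[:,1]-v["K"][1,2])/v["K"][1,1]]
    q=p.copy()
    for _ in range(20): q=p/(1+v["k1"]*(q**2).sum(1))[:,None]
    return np.c_[q,np.ones(len(q))]
def onplane(v,uv,z):
    r=rays(v,uv)@v["Rc"].T
    s=(z-v["c"][2])/r[:,2]
    return v["c"]+s[:,None]*r
def cloud(v):
    h,w=v["d"].shape; u,vv=np.meshgrid(np.arange(w),np.arange(h))
    r=rays(v,np.c_[u.ravel(),vv.ravel()])*v["d"].reshape(-1,1)
    return (r@v["Rc"].T+v["c"]).reshape(h,w,3)
E
python3 - <<'E'
from h import *
print(ctrl.get_obs(), ctrl.tip_extent)
for n in("top","scene"):
    v=grab(n,n+"0.png"); print(n,v["c"],v["Rc"],v["K"],v["k1"])
m=ctrl.camera_model("wrist"); print(m)
E
```

```text
pics
{'t': 0.0, 'q': array([-1.23800726e+00,  5.33242680e-02,  1.61429607e+00, -1.83566056e-05,
        1.47599316e+00, -1.19018339e-01]), 'dq': array([ 0.00073728,  0.00083773, -0.00139444,  0.00072295,  0.00115745,
        0.00075405]), 'effort': array([ 4.65891062e-04, -3.93673682e+01, -3.70177889e+01, -7.39309166e-05,
        7.07517276e-03,  2.98202082e-06]), 'tool_pos': array([ 0.27270003, -0.56184003,  0.30268184]), 'tool_rot': array([-3.05981434e+00, -7.03229581e-01,  3.66948576e-04]), 'contact_force': array([0.17684361, 0.17573464, 0.16660454]), 'wrist_torque': array([-0.02478874, -0.02012264,  0.05267241]), 'grip_force': 0.0, 'opening': 0.08556606430870584} 0.0726
top [0.48614395 0.24260464 0.99815399] [[-0.02524911 -0.99850784  0.04842074]
 [-0.999265    0.02660649  0.02759638]
 [-0.02884351 -0.04768837 -0.99844573]] [[441.87870586   0.         256.18699887]
 [  0.         441.87870586 193.6746529 ]
 [  0.           0.           1.        ]] 0.02119067178452601
scene [-0.00924924  0.81623629  0.62713813] [[-0.71370343 -0.42901938  0.55368744]
 [-0.70007713  0.41118673 -0.58379575]
 [ 0.02279076 -0.80428095 -0.59381204]] [[461.8704987    0.         247.73386763]
 [  0.         461.8704987  201.5069867 ]
 [  0.           0.           1.        ]] -0.011628095052213981
{'mtx': array([[326.74910054,   0.        , 254.45188122],
       [  0.        , 326.74910054, 186.3188237 ],
       [  0.        ,   0.        ,   1.        ]]), 'k1': -0.029506675801767763, 'tool_from_camera': array([[ 4.43206646e-04, -9.60557347e-01, -2.78081618e-01,
         6.93302611e-02],
       [ 9.99999012e-01,  7.96621175e-04, -1.15791226e-03,
        -1.74014848e-03],
       [ 1.33376683e-03, -2.78080830e-01,  9.60556752e-01,
        -6.96005317e-02],
       [ 0.00000000e+00,  0.00000000e+00,  0.00000000e+00,
         1.00000000e+00]])}
```

View pics/top0.png

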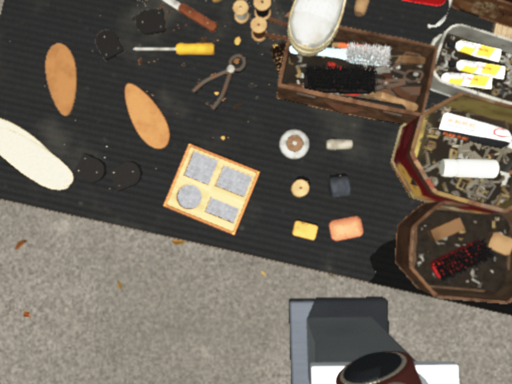

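View pics/scene0.png

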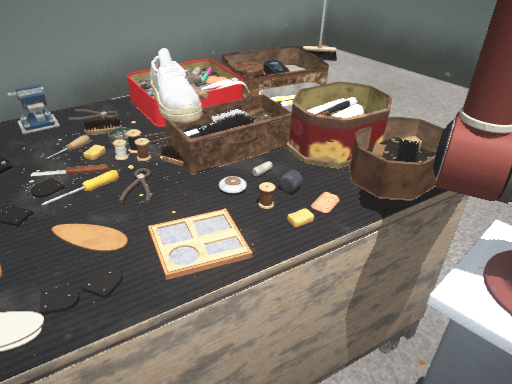

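The top view shows the tray at about (212,190). The pockets are round at (189,197), square or oblong at (199,165) and (234,178), and narrow at (222,210). Loose items are the spool (300,188), roll (340,186), wax (305,230), plug (340,144), pulley (294,144) and sachet (346,229).

```bash
python3 - <<'E'
from h import *
v=grab("top")
pts=dict(spool=(300,188,.05),roll=(340,186,.046),wax=(305,230,.018),plug=(340,144,.024),sachet=(346,229,.014),pulley=(294,144,.02),tray=(212,190,.013),tl=(199,165,.007),tr=(234,178,.007),bl=(189,197,.007),br=(222,210,.007))
for k,(a,b,z) in pts.items(): print(k,onplane(v,(a,b),z)[0].round(3))
o=ctrl.get_obs(); R=Ro.from_rotvec(o["tool_rot"]).as_matrix(); print(R.round(3))
# target wrist camera pose: tcp over (0.47,0.12) keep rot
for tgt in ([0.42,0.12,0.36],[0.42,-.02,.3],[.42,.24,.3]): print(R.T@(np.array(tgt)-o["tool_pos"])/0.6)
E
```

```text
spool [0.542 0.175 0.05 ]
roll [0.544 0.089 0.046]
wax [0.451 0.164 0.018]
plug [0.638 0.082 0.024]
sachet [0.451 0.074 0.014]
pulley [0.642 0.183 0.02 ]
tray [0.545 0.369 0.013]
tl [0.603 0.398 0.007]
tr [0.571 0.319 0.007]
bl [0.531 0.422 0.007]
br [0.5   0.348 0.007]
[[ 0.9    0.437 -0.001]
 [ 0.437 -0.9    0.002]
 [ 0.    -0.002 -1.   ]]
[ 0.71701507 -0.91554005 -0.09353014]
[ 0.6151288  -0.70545858  0.00611626]
[ 0.80430775 -1.09531582  0.00677271]
```

>>> {"name": "apply_moves", "arguments": {"rows": [0.97, -0.94, -0.093, 0, 0, 0.288, 0.97, -0.94, -0.093, 0, 0, 0.288, 0.97, -0.94, -0.093, 0, 0, 0.288, 0.97, -0.94, -0.093, 0, 0, 0.288, 0.97, -0.94, -0.093, 0, 0, 0.288, 0.97, -0.94, -0.093, 0, 0, 0.288, 0.97, -0.94, -0.093, 0, 0, 0.288, 0.97, -0.94, -0.093, 0, 0, 0.288, 0.97, -0.94, -0.093, 0, 0, 0.288, 0.97, -0.94, -0.093, 0, 0, 0.288, 0.97, -0.94, -0.093, 0, 0, 0.288, 0.97, -0.94, -0.093, 0, 0, 0.288, 0.97, -0.94, -0.093, 0, 0, 0.288, 0.97, -0.94, -0.093, 0, 0, 0.288, 0.97, -0.94, -0.093, 0, 0, 0.288, 0.97, -0.94, -0.093, 0, 0, 0.288, 0.97, -0.94, -0.093, 0, 0, 0.288, 0.97, -0.94, -0.093, 0, 0, 0.288, 0.97, -0.94, -0.093, 0, 0, 0.288, 0.97, -0.94, -0.093, 0, 0, 0.288]}}

```text
t: 2.15
tool_pos: [0.55, 0.1978, 0.3595]
tool_rot: [3.141, -0.004, -0.001]
contact_force: [0.4, -1.1, 0.4]
opening: 0.0853
grip_force: 0.0
```

```bash
python3 - <<'E'
from h import *
o=ctrl.get_obs(); print(o["t"],o["tool_pos"],Ro.from_rotvec(o["tool_rot"]).as_matrix().round(3),o["q"])
v=grab("wrist","w1.png"); P=cloud(v); np.savez("w1.npz",**v)
hsv=cv2.cvtColor(v["im"],cv2.COLOR_BGR2HSV)
m=((P[...,2]>0.006)&(P[...,0]>.4)&(P[...,0]<.70)&(P[...,1]>0.03)&(P[...,1]<.50)&(v["d"]>0)).astype(np.uint8)
n,l,s,c=cv2.connectedComponentsWithStats(m)
for i in range(1,n):
    if s[i,4]>60:
        p=P[l==i]; print(i,s[i],p.mean(0).round(3),np.percentile(p[:,2],97).round(4),np.median(hsv[l==i],0))
E
```

```text
2.15 [0.5499581  0.19783071 0.35950941] [[ 1.    -0.002 -0.   ]
 [-0.002 -1.    -0.   ]
 [-0.     0.    -1.   ]] [ 2.18142097e-01 -7.00958880e-02  1.64293142e+00 -3.74291278e-04
  1.56924359e+00  1.79126186e+00]
3 [353   9  50   9 215] [0.697 0.076 0.062] 0.0647 [ 10.  98. 120.]
45 [ 239   44   55   57 2456] [0.641 0.185 0.016] 0.0209 [ 30.   8. 137.]
82 [   44    67   160   159 14980] [0.549 0.373 0.01 ] 0.0141 [ 28.  29. 245.]
83 [324  66  50  20 902] [0.637 0.087 0.02 ] 0.0242 [ 21.  25. 122.]
92 [ 322  135   40   39 1343] [0.545 0.093 0.039] 0.0462 [110.  23.  66.]
93 [259 144  30  32 733] [0.541 0.176 0.048] 0.0511 [ 24.  59. 254.]
94 [ 320  203   49   32 1206] [0.452 0.075 0.012] 0.0148 [  9. 117. 172.]
95 [258 205  41  32 928] [0.451 0.167 0.017] 0.0192 [ 27.  90. 255.]
97 [    0   240   512   144 39293] [0.558 0.199 0.356] 0.3799 [105.  31.  51.]
```

View pics/w1.png

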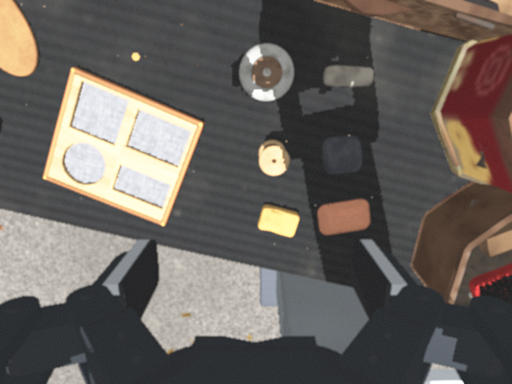

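The wrist view shows every item: pulley (266,72), plug (348,77), spool (274,158), roll (342,155), wax (278,221) and sachet (344,217). The pockets are at (98,112), (157,138), round (84,163) and narrow (142,186).

```bash
cat > meas.py <<'E'
from h import *
v=dict(np.load("w1.npz")); P=cloud(v)
hsv=cv2.cvtColor(v["im"],cv2.COLOR_BGR2HSV)
def rect(p,n):
    (c,s,a)=cv2.minAreaRect((p[:,:2]*1000).astype(np.float32)); print(n,np.round(c,1),np.round(s,1),round(a,1),"z",np.percentile(p[:,2],[5,50,95]).round(4),len(p))
def comp(box,lo,hi):
    x0,y0,w,h=box; q=P[y0:y0+h,x0:x0+w].reshape(-1,3); return q[(q[:,2]>lo)&(q[:,2]<hi)]
rect(comp((259,140,32,40),.044,.056),"spool top")
rect(comp((258,203,42,36),.010,.03),"wax")
rect(comp((322,62,54,26),.012,.03),"plug>12"); rect(comp((322,62,54,26),.019,.03),"plug>19")
for t in (.012,.02,.03,.038,.042): rect(comp((318,132,48,46),t,.055),"roll>%g"%t)
rect(comp((318,200,54,38),.006,.03),"sachet"); rect(comp((236,40,62,64),.006,.03),"pulley")
g=((hsv[...,1]<25)&(P[...,2]<.025)).astype(np.uint8); 
m=np.zeros_like(g); m[60:228,40:206]=1; g&=m
t=(P[...,2]>.0105).astype(np.uint8)
for nm,(u,w) in dict(A=(98,112),B=(157,138),R=(84,163),N=(142,186)).items():
    g2=cv2.morphologyEx(g,cv2.MORPH_OPEN,np.ones((3,3)));n,l,s,c=cv2.connectedComponentsWithStats(g2)
    k=l[w,u]; yy,xx=np.nonzero(l==k); q=onplane(v,np.c_[xx,yy],.007); rect(q,nm)
    print("  depth z",np.median(P[l==k][:,2]).round(4))
yy,xx=np.nonzero(t&m); q=P[yy,xx]; rect(q[q[:,0]>.4],"tray")
E
python3 meas.py
```

```text
spool top [539.8 176. ] [35.3 34.5] 45.2 z [0.0484 0.0497 0.051 ] 683
wax [448.2 166.8] [51.9 34.2] 73.8 z [0.0134 0.0175 0.019 ] 889
plug>12 [637.5  85.3] [22.1 55.8] 0.1 z [0.0148 0.0212 0.0239] 887
plug>19 [637.3  85.1] [19.4 55.4] 0.2 z [0.0194 0.0219 0.0241] 662
roll>0.012 [542.9  90.5] [45.1 40.6] 5.5 z [0.0244 0.0415 0.0459] 1330
roll>0.02 [542.9  90.5] [45.1 40.5] 5.5 z [0.0267 0.0417 0.0459] 1296
roll>0.03 [542.5  90.4] [44.  40.4] 5.7 z [0.0325 0.0424 0.046 ] 1174
roll>0.038 [542.3  90.3] [36.2 40.3] 6.3 z [0.0389 0.0436 0.0461] 897
roll>0.042 [542.9  90.6] [27.9 39.8] 5.3 z [0.0423 0.0445 0.0463] 624
sachet [449.9  74.5] [41.3 67.3] 9.0 z [0.007  0.012  0.0145] 1207
pulley [641.2 184.9] [66.  65.2] 89.8 z [0.0103 0.0164 0.0206] 2456
A [593.4 396.3] [59.  59.3] 66.9 z [0.007 0.007 0.007] 2144
  depth z 0.0071
B [561.3 322.9] [69.4 49.3] 66.5 z [0.007 0.007 0.007] 2011
  depth z 0.0071
R [529.  424.9] [53.4 52.9] 89.7 z [0.007 0.007 0.007] 1255
  depth z 0.0072
N [497.2 350.6] [69.3 35.7] 66.8 z [0.007 0.007 0.007] 1237
  depth z 0.0072
tray [564.  341.1] [217.5 213.6] 66.5 z [0.0113 0.0128 0.0143] 8203
```

```bash
python3 - <<'E'
from h import *
v=dict(np.load("w1.npz")); P=cloud(v)
T=P-np.array([.55,.1978,.3595]); T=T*[1,-1,-1]
m=(T[...,2]>.02)&(T[...,2]<.12)&(v["d"]>0)&(abs(T[...,0])<.04)&(abs(T[...,1])<.075)
q=T[m]; 
for s in(-1,1):
    k=q[q[:,1]*s>0]; print(s,k.min(0),k.max(0)); e=k[k[:,2]>k[:,2].max()-.004]; print(e.min(0),e.max(0))
E
```

```text
-1 [-0.01340321 -0.05769698  0.02000978] [ 0.01029178 -0.04306209  0.06022527]
[-0.01155889 -0.04447974  0.05623384] [ 0.00818807 -0.04359132  0.06022527]
1 [-0.01325916  0.04062987  0.02000579] [0.01003698 0.05591983 0.06065799]
[-0.01129694  0.04094842  0.05668083] [0.00819903 0.04222277 0.06065799]
```

>>> {"name": "apply_moves", "arguments": {"rows": [-0.017, 0.036, 0.3, 0, 0, 0, -0.017, 0.036, 0.3, 0, 0, 0, -0.017, 0.036, 0.3, 0, 0, 0, -0.017, 0.036, 0.3, 0, 0, 0, -0.017, 0.036, 0.3, 0, 0, 0], "grip": 0.7}}

```text
t: 2.7
tool_pos: [0.5362, 0.1754, 0.1736]
tool_rot: [3.139, -0.005, -0.018]
contact_force: [-0.3, -0.4, 0.2]
opening: 0.0599
grip_force: 0.0
```

>>> {"name": "apply_moves", "arguments": {"rows": [0, 0, 0.07, 0, 0, 0, 0, 0, 0.144, 0, 0, 0, 0, 0, 0.144, 0, 0, 0, 0, 0, 0.144, 0, 0, 0, 0, 0, 0.144, 0, 0, 0]}}

```text
t: 3.2
tool_pos: [0.5425, 0.1779, 0.0973]
tool_rot: [-3.14, 0.002, -0.01]
contact_force: [0.6, -0.1, 1.0]
opening: 0.0598
grip_force: 0.0
```

>>> {"name": "apply_moves", "arguments": {"rows": [0, 0, 0, 0, 0, 0, 0, 0, 0, 0, 0, 0, 0, 0, 0, 0, 0, 0, 0, 0, 0, 0, 0, 0, 0, 0, 0, 0, 0, 0, 0, 0, 0, 0, 0, 0, 0, 0, 0, 0, 0, 0], "grip": 0.2, "grip_force": 25}}

```text
t: 3.9
tool_pos: [0.5418, 0.1779, 0.0963]
tool_rot: [-3.141, 0.001, -0.007]
contact_force: [-2.1, -0.1, 7.6]
opening: 0.0353
grip_force: 25.1
```

```bash
cat > fing.py <<'E'
from h import *
import sys
o=ctrl.get_obs(); print(o["t"],o["tool_pos"].round(4),o["opening"],o["grip_force"],o["contact_force"].round(1))
v=grab("wrist",sys.argv[1]); P=cloud(v); R=Ro.from_rotvec(o["tool_rot"]).as_matrix()
T=(P-o["tool_pos"])@R
m=(T[...,2]>.02)&(T[...,2]<.12)&(v["d"]>0)&(abs(T[...,0])<.016)&(abs(T[...,1])<.075)
q=T[m]; w=o["opening"]/2
for s in(-1,1):
    k=q[(q[:,1]*s>w-.001)&(q[:,1]*s<w+.016)]; print(s,k.max(0), ctrl.tip_extent)
E
python3 fing.py w2.png
```

```text
3.9 [0.5418 0.1779 0.0963] 0.03528361027335911 25.061729932785966 [-2.1 -0.1  7.6]
-1 [ 0.01596255 -0.01664433  0.09847843] 0.0726
1 [0.01599932 0.03363873 0.09862471] 0.0726
```

View pics/w2.png

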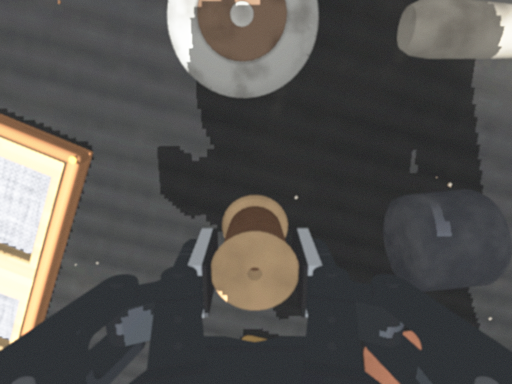

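>>> {"name": "apply_moves", "arguments": {"rows": [0, 0, -0.03, 0, 0, 0, 0, 0, -0.08, 0, 0, 0, 0, 0, -0.133, 0, 0, 0, 0, -0.03, -0.133, 0, 0, 0, 0, -0.08, -0.133, 0, 0, 0, -0.005, -0.14, -0.133, 0, 0, 0, -0.008, -0.2, -0.133, 0, 0, 0, -0.01, -0.26, -0.133, 0, 0, 0, -0.015, -0.32, -0.133, 0, 0, 0, -0.018, -0.37, -0.133, 0, 0, 0, -0.018, -0.4, -0.133, 0, 0, 0, -0.018, -0.412, -0.133, 0, 0, 0, -0.018, -0.412, -0.133, 0, 0, 0, -0.018, -0.412, -0.133, 0, 0, 0, -0.018, -0.412, -0.133, 0, 0, 0]}}

```text
t: 5.45
tool_pos: [0.5297, 0.4236, 0.173]
tool_rot: [3.141, -0.003, -0.0]
contact_force: [0.3, 0.7, -0.2]
opening: 0.0351
grip_force: 25.2
```

```bash
python3 fing.py w3.png; python3 - <<'E'
from h import *
grab("scene","s3.png"); a=cv2.imread("pics/w3.png"); b=cv2.imread("pics/s3.png")
cv2.imwrite("pics/c3.png",np.vstack([a[:250],cv2.resize(b[140:300,120:350],(512,340))]))
E
```

```text
5.45 [0.5297 0.4236 0.173 ] 0.035114310510466776 25.21287092298735 [ 0.3  0.7 -0.2]
-1 [ 0.01243258 -0.01656296  0.09718107] 0.0726
1 [0.01233307 0.03355333 0.09545695] 0.0726
```

View pics/c3.png

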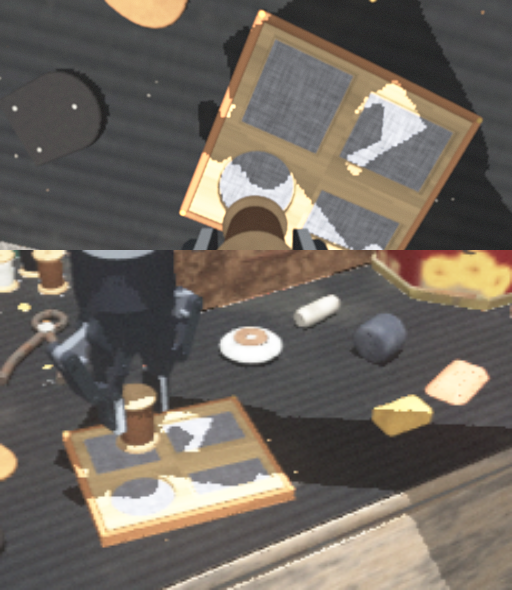

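>>> {"name": "apply_moves", "arguments": {"rows": [0, 0, 0.03, 0, 0, 0, 0, 0, 0.06, 0, 0, 0, 0, 0, 0.09, 0, 0, 0, 0, 0, 0.105, 0, 0, 0, 0, 0, 0.115, 0, 0, 0, 0, 0, 0.115, 0, 0, 0, 0, 0, 0.115, 0, 0, 0, 0, 0, 0.115, 0, 0, 0]}}

```text
t: 6.35
tool_pos: [0.5294, 0.4249, 0.104]
tool_rot: [-3.141, 0.001, -0.0]
contact_force: [0.5, -0.4, -0.8]
opening: 0.0351
grip_force: 25.3
```

>>> {"name": "apply_moves", "arguments": {"rows": [0, 0, 0, 0, 0, 0, 0, 0, 0, 0, 0, 0, 0, 0, 0, 0, 0, 0, 0, 0, 0, 0, 0, 0, 0, 0, 0, 0, 0, 0], "grip": 0.6}}

```text
t: 6.85
tool_pos: [0.5294, 0.4248, 0.1042]
tool_rot: [-3.142, 0.001, -0.0]
contact_force: [0.8, 0.1, -0.5]
opening: 0.0514
grip_force: 0.0
```

>>> {"name": "apply_moves", "arguments": {"rows": [0, 0, -0.04, 0, 0, 0, 0, 0, -0.1, 0, 0, 0, 0, 0, -0.17, 0, 0, 0, 0, 0.05, -0.18, 0, 0, 0, 0, 0.12, -0.18, 0, 0, -0.03, 0.01, 0.2, -0.18, 0, 0, -0.061, 0.02, 0.28, -0.18, 0, 0, -0.061, 0.022, 0.36, -0.18, 0, 0, -0.061, 0.022, 0.44, -0.18, 0, 0, -0.061, 0.022, 0.51, -0.16, 0, 0, -0.061, 0.022, 0.557, -0.13, 0, 0, -0.061, 0.022, 0.557, -0.13, 0, 0, -0.061, 0.022, 0.557, -0.13, 0, 0, -0.061, 0.022, 0.557, -0.13, 0, 0, -0.061], "grip": 0.6}}

```text
t: 8.25
tool_pos: [0.5428, 0.0915, 0.1829]
tool_rot: [-3.138, -0.151, -0.002]
contact_force: [0.1, -0.4, -0.3]
opening: 0.0508
grip_force: 0.0
```

```bash
python3 - <<'E'
from h import *
o=ctrl.get_obs(); print(o["t"],o["tool_pos"].round(4),o["tool_rot"])
v=grab("wrist","w4.png"); P=cloud(v)
m=(P[...,2]>.036)&(P[...,2]<.05)&(abs(P[...,0]-.543)<.04)&(abs(P[...,1]-.09)<.04)
q=P[m]; print(cv2.minAreaRect((q[:,:2]*1000).astype(np.float32)),len(q))
t=grab("top"); P=cloud(t); m=(P[...,2]>.045)&(P[...,2]<.07)&(abs(P[...,0]-.529)<.05)&(abs(P[...,1]-.425)<.05)
q=P[m]; print("spool",cv2.minAreaRect((q[:,:2]*1000).astype(np.float32)),len(q),np.median(q[:,2]))
E
```

```text
8.25 [0.5428 0.0915 0.1829] [-3.13758784e+00 -1.50801575e-01 -2.07217292e-03]
((542.8522338867188, 89.68222045898438), (38.74836730957031, 41.58147048950195), 5.328592300415039) 2942
spool ((530.9923095703125, 423.2608337402344), (33.83353042602539, 33.5164909362793), 42.13931655883789) 219 0.05719283645502293
```

View pics/w4.png

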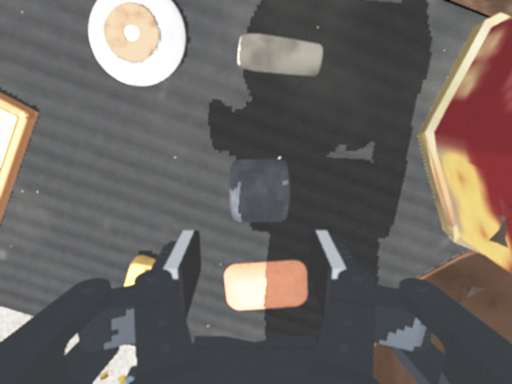

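>>> {"name": "apply_moves", "arguments": {"rows": [0, 0.003, 0.05, 0, 0, 0, 0, 0.003, 0.1, 0, 0, 0, 0, 0.003, 0.14, 0, 0, 0, 0, 0.003, 0.168, 0, 0, 0, 0, 0.003, 0.168, 0, 0, 0, 0, 0.003, 0.168, 0, 0, 0, 0, 0.003, 0.168, 0, 0, 0], "grip": 0.75}}

```text
t: 9.05
tool_pos: [0.5437, 0.0893, 0.083]
tool_rot: [3.138, 0.151, 0.005]
contact_force: [0.2, -0.1, 0.2]
opening: 0.0638
grip_force: 0.0
```

>>> {"name": "apply_moves", "arguments": {"rows": [0, 0, 0, 0, 0, 0, 0, 0, 0, 0, 0, 0, 0, 0, 0, 0, 0, 0, 0, 0, 0, 0, 0, 0, 0, 0, 0, 0, 0, 0, 0, 0, 0, 0, 0, 0, 0, 0, 0, 0, 0, 0], "grip": 0.25, "grip_force": 30}}

```text
t: 9.75
tool_pos: [0.5435, 0.0889, 0.0827]
tool_rot: [-3.138, -0.149, -0.004]
contact_force: [-0.5, 0.4, 6.3]
opening: 0.0394
grip_force: 31.6
```

>>> {"name": "apply_moves", "arguments": {"rows": [0, 0, -0.03, 0, 0, 0, 0, 0, -0.09, 0, 0, 0, 0, 0, -0.15, 0, 0, 0, 0.01, -0.04, -0.15, 0, 0, 0.03, 0.03, -0.1, -0.15, 0, 0, 0.09, 0.045, -0.17, -0.15, 0, 0, 0.15, 0.065, -0.24, -0.15, 0, 0, 0.21, 0.085, -0.31, -0.15, 0, 0, 0.27, 0.1, -0.38, -0.15, 0, 0, 0.31, 0.12, -0.44, -0.15, 0, 0, 0.32, 0.13, -0.48, -0.15, 0, 0, 0.32, 0.132, -0.502, -0.15, 0, 0, 0.32, 0.132, -0.502, -0.15, 0, 0, 0.32, 0.132, -0.502, -0.15, 0, 0, 0.32, 0.132, -0.502, -0.15, 0, 0, 0.32, 0.132, -0.502, -0.15, 0, 0, 0.32]}}

```text
t: 11.35
tool_pos: [0.5929, 0.3949, 0.1713]
tool_rot: [3.076, -0.638, -0.0]
contact_force: [0.9, 0.3, -1.0]
opening: 0.0397
grip_force: 30.9
```

```bash
python3 - <<'E'
from h import *
o=ctrl.get_obs(); R=Ro.from_rotvec(o["tool_rot"]).as_matrix(); print(o["t"],o["tool_pos"].round(4),R.round(3),np.degrees(np.arctan2(R[1,0],R[0,0])),o["opening"])
print((R.T@(np.array([.5934,.3963,.0905])-o["tool_pos"])/.6).round(4))
v=grab("wrist","w5.png")
E
```

```text
11.35 [0.5929 0.3949 0.1713] [[ 0.918 -0.398 -0.   ]
 [-0.398 -0.918 -0.   ]
 [-0.     0.    -1.   ]] -23.423589440394856 0.03968771157176566
[-1.000e-04 -2.500e-03  1.347e-01]
```

View pics/w5.png

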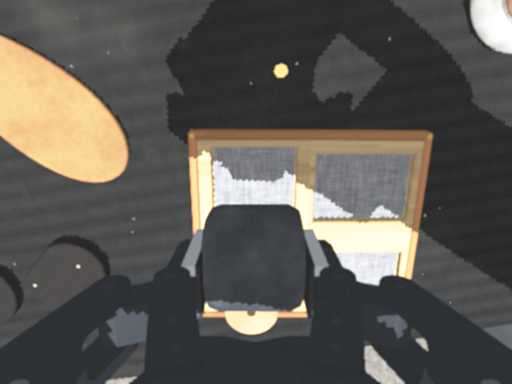

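The roll at (253,257) is held square over the square pocket, with the spool standing behind it.

>>> {"name": "apply_moves", "arguments": {"rows": [0, -0.002, 0.03, 0, 0, 0, 0, -0.002, 0.065, 0, 0, 0, 0, -0.002, 0.1, 0, 0, 0, 0, -0.002, 0.12, 0, 0, 0, 0, -0.002, 0.135, 0, 0, 0, 0, -0.002, 0.135, 0, 0, 0, 0, -0.002, 0.135, 0, 0, 0, 0, -0.002, 0.135, 0, 0, 0]}}

```text
t: 12.2
tool_pos: [0.5934, 0.3974, 0.0905]
tool_rot: [-3.076, 0.636, -0.001]
contact_force: [0.1, -0.3, 0.1]
opening: 0.0394
grip_force: 31.3
```

>>> {"name": "apply_moves", "arguments": {"rows": [0, 0, 0, 0, 0, 0, 0, 0, 0, 0, 0, 0, 0, 0, 0, 0, 0, 0, 0, 0, 0, 0, 0, 0, 0, 0, 0, 0, 0, 0], "grip": 0.62}}

```text
t: 12.7
tool_pos: [0.5932, 0.3973, 0.0904]
tool_rot: [-3.077, 0.636, -0.0]
contact_force: [0.4, -0.6, -0.3]
opening: 0.0533
grip_force: 0.0
```

```bash
python3 - <<'E'
from h import *
o=ctrl.get_obs(); R=Ro.from_rotvec(o["tool_rot"]).as_matrix(); p=o["tool_pos"]; print(p)
# wax: stay back so it is seen; pose over wax
print((R.T@(np.array([.4482,.1668,.170])-p)/.6).round(4))
E
```

```text
[0.59322477 0.39731882 0.09036478]
[-0.0697  0.4485 -0.1328]
```

>>> {"name": "apply_moves", "arguments": {"rows": [0, 0, -0.05, 0, 0, 0, 0, 0, -0.12, 0, 0, 0, 0, 0, -0.18, 0, 0, 0, -0.005, 0.04, -0.18, 0, 0, -0.09, -0.015, 0.09, -0.18, 0, 0, -0.18, -0.025, 0.14, -0.18, 0, 0, -0.27, -0.03, 0.19, -0.18, 0, 0, -0.36, -0.04, 0.24, -0.18, 0, 0, -0.45, -0.045, 0.29, -0.18, 0, 0, -0.54, -0.05, 0.34, -0.18, 0, 0, -0.63, -0.06, 0.39, -0.17, 0, 0, -0.72, -0.065, 0.43, -0.16, 0, 0, -0.81, -0.07, 0.448, -0.15, 0, 0, -0.9, -0.07, 0.448, -0.15, 0, 0, -1, -0.07, 0.448, -0.15, 0, 0, -1, -0.07, 0.448, -0.15, 0, 0, -1]}}

```text
t: 14.3
tool_pos: [0.4483, 0.1672, 0.1807]
tool_rot: [2.627, 1.722, 0.001]
contact_force: [0.8, 1.5, -0.0]
opening: 0.0527
grip_force: 0.0
```

>>> {"name": "apply_moves", "arguments": {"rows": [0, 0, 0, 0, 0, -0.08, 0, 0, 0, 0, 0, -0.08, 0, 0, 0, 0, 0, -0.08, 0, 0, 0, 0, 0, -0.08], "grip": 0.65}}

```text
t: 14.7
tool_pos: [0.4482, 0.1673, 0.1804]
tool_rot: [2.513, 1.885, 0.0]
contact_force: [-0.1, 1.3, 0.2]
opening: 0.0551
grip_force: 0.0
```

```bash
python3 - <<'E'
from h import *
o=ctrl.get_obs(); R=Ro.from_rotvec(o["tool_rot"]).as_matrix(); p=o["tool_pos"]; print(o["t"],p,np.degrees(np.arctan2(R[1,0],R[0,0])),o["opening"])
v=grab("wrist","w6.png"); P=cloud(v)
m=(P[...,2]>.012)&(P[...,2]<.025)&(abs(P[...,0]-.448)<.045)&(abs(P[...,1]-.167)<.045)
q=P[m]; print(cv2.minAreaRect((q[:,:2]*1000).astype(np.float32)),len(q),np.median(q[:,2]))
t=grab("top"); P=cloud(t); m=(P[...,2]>.04)&(P[...,2]<.07)&(abs(P[...,0]-.5934)<.035)&(abs(P[...,1]-.396)<.04)
q=P[m]; print("roll",cv2.minAreaRect((q[:,:2]*1000).astype(np.float32)),len(q),np.percentile(q[:,2],95))
E
```

```text
14.7 [0.44824562 0.16731548 0.18039659] 73.73203989902736 0.0551170846003579
((448.11651611328125, 166.67678833007812), (52.359291076660156, 33.71493148803711), 74.1325454711914) 2860 0.017320504825602878
roll ((594.8059692382812, 394.93975830078125), (41.7840690612793, 42.151222229003906), 66.73489379882812) 351 0.05472199259791316
```

View pics/w6.png

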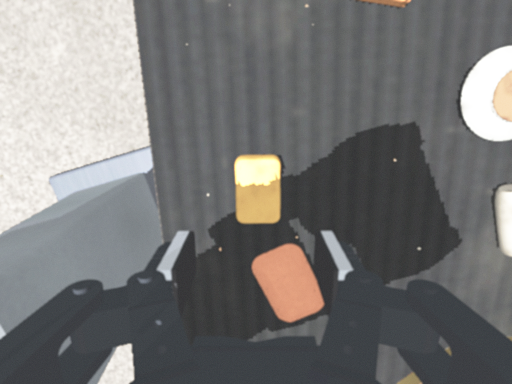

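>>> {"name": "apply_moves", "arguments": {"rows": [0, 0, 0.04, 0, 0, 0, 0, 0, 0.08, 0, 0, 0, 0, 0, 0.12, 0, 0, 0, 0, 0, 0.15, 0, 0, 0, 0, 0, 0.168, 0, 0, 0, 0, 0, 0.168, 0, 0, 0, 0, 0, 0.168, 0, 0, 0, 0, 0, 0.168, 0, 0, 0]}}

```text
t: 15.6
tool_pos: [0.4491, 0.1674, 0.0808]
tool_rot: [2.511, 1.887, 0.003]
contact_force: [0.4, -0.5, -0.1]
opening: 0.0555
grip_force: 0.0
```

>>> {"name": "apply_moves", "arguments": {"rows": [0, 0, 0, 0, 0, 0, 0, 0, 0, 0, 0, 0, 0, 0, 0, 0, 0, 0, 0, 0, 0, 0, 0, 0, 0, 0, 0, 0, 0, 0, 0, 0, 0, 0, 0, 0, 0, 0, 0, 0, 0, 0], "grip": 0.2, "grip_force": 30}}

```text
t: 16.3
tool_pos: [0.4491, 0.1674, 0.0807]
tool_rot: [2.511, 1.887, 0.003]
contact_force: [-0.6, -0.6, 5.9]
opening: 0.033
grip_force: 31.2
```

```bash
python3 - <<'E'
from h import *
o=ctrl.get_obs(); R=Ro.from_rotvec(o["tool_rot"]).as_matrix(); p=o["tool_pos"]; print(p,o["contact_force"])
print((R.T@(np.array([.5613,.3229,.16])-p)/.6).round(4),np.degrees(np.arctan2(R[1,0],R[0,0])))
E
```

```text
[0.44906077 0.16736527 0.08071386] [-0.61409106 -0.56339557  5.92801694]
[ 0.3012  0.1078 -0.1317] 73.85279324261225
```

>>> {"name": "apply_moves", "arguments": {"rows": [0, 0, -0.03, 0, 0, 0, 0, 0, -0.08, 0, 0, 0, 0, 0, -0.13, 0, 0, 0, 0.04, 0.01, -0.133, 0, 0, 0, 0.09, 0.03, -0.133, 0, 0, 0.03, 0.14, 0.05, -0.133, 0, 0, 0.06, 0.19, 0.07, -0.133, 0, 0, 0.079, 0.24, 0.085, -0.133, 0, 0, 0.079, 0.28, 0.1, -0.133, 0, 0, 0.079, 0.302, 0.108, -0.133, 0, 0, 0.079, 0.302, 0.108, -0.133, 0, 0, 0.079, 0.302, 0.108, -0.133, 0, 0, 0.079, 0.302, 0.108, -0.133, 0, 0, 0.079, 0.302, 0.108, -0.133, 0, 0, 0.079]}}

```text
t: 17.7
tool_pos: [0.5603, 0.3225, 0.1591]
tool_rot: [-2.624, -1.727, 0.001]
contact_force: [0.4, 0.6, -0.3]
opening: 0.033
grip_force: 30.5
```

```bash
python3 - <<'E'
from h import *
o=ctrl.get_obs(); R=Ro.from_rotvec(o["tool_rot"]).as_matrix(); p=o["tool_pos"]; print(p,o["opening"],np.degrees(np.arctan2(R[1,0],R[0,0])))
print((R.T@(np.array([.5613,.3229,.0885])-p)/.6).round(4))
grab("wrist","w7.png")
E
```

```text
[0.56026409 0.32245105 0.15912023] 0.033046748238225516 66.71204511494157
[0.0014 0.0013 0.1177]
```

View pics/w7.png

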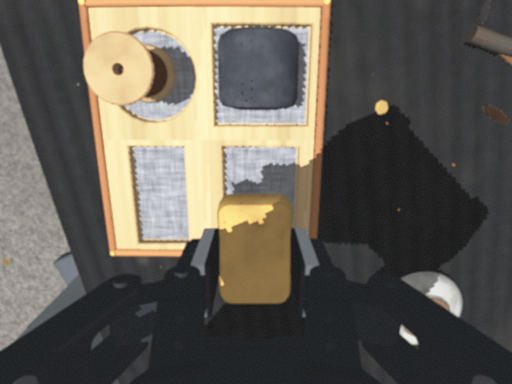

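>>> {"name": "apply_moves", "arguments": {"rows": [0.001, 0.001, 0.03, 0, 0, 0, 0.001, 0.001, 0.06, 0, 0, 0, 0.001, 0.001, 0.09, 0, 0, 0, 0.001, 0.001, 0.105, 0, 0, 0, 0.001, 0.001, 0.117, 0, 0, 0, 0.001, 0.001, 0.117, 0, 0, 0, 0.001, 0.001, 0.117, 0, 0, 0, 0.001, 0.001, 0.117, 0, 0, 0]}}

```text
t: 18.55
tool_pos: [0.5618, 0.3236, 0.0892]
tool_rot: [2.623, 1.728, 0.001]
contact_force: [-0.7, 0.6, -0.4]
opening: 0.0329
grip_force: 30.7
```

>>> {"name": "apply_moves", "arguments": {"rows": [0, 0, 0, 0, 0, 0, 0, 0, 0, 0, 0, 0, 0, 0, 0, 0, 0, 0, 0, 0, 0, 0, 0, 0, 0, 0, 0, 0, 0, 0], "grip": 0.55}}

```text
t: 19.05
tool_pos: [0.5616, 0.3235, 0.0892]
tool_rot: [2.624, 1.728, 0.0]
contact_force: [-0.2, -0.4, -0.2]
opening: 0.0469
grip_force: 0.0
```

```bash
python3 - <<'E'
from h import *
o=ctrl.get_obs(); R=Ro.from_rotvec(o["tool_rot"]).as_matrix(); p=o["tool_pos"]; print(p)
print((R.T@(np.array([.6375,.0853,.18])-p)/.6).round(4))
E
```

```text
[0.56160386 0.32350636 0.08918427]
[-0.3148  0.273  -0.1514]
```

>>> {"name": "apply_moves", "arguments": {"rows": [0, 0, -0.04, 0, 0, 0, 0, 0, -0.1, 0, 0, 0, 0, 0, -0.15, 0, 0, 0, -0.04, 0.035, -0.151, 0, 0, -0.04, -0.09, 0.08, -0.151, 0, 0, -0.1, -0.14, 0.12, -0.151, 0, 0, -0.16, -0.19, 0.165, -0.151, 0, 0, -0.22, -0.24, 0.21, -0.151, 0, 0, -0.259, -0.29, 0.25, -0.151, 0, 0, -0.259, -0.315, 0.273, -0.151, 0, 0, -0.259, -0.315, 0.273, -0.151, 0, 0, -0.259, -0.315, 0.273, -0.151, 0, 0, -0.259, -0.315, 0.273, -0.151, 0, 0, -0.259, -0.315, 0.273, -0.151, 0, 0, -0.259]}}

```text
t: 20.45
tool_pos: [0.6371, 0.0863, 0.1796]
tool_rot: [-2.218, -2.224, 0.0]
contact_force: [0.3, 0.8, -0.2]
opening: 0.0473
grip_force: 0.0
```

```bash
python3 - <<'E'
from h import *
o=ctrl.get_obs(); R=Ro.from_rotvec(o["tool_rot"]).as_matrix(); p=o["tool_pos"]; print(o["t"],p,np.degrees(np.arctan2(R[1,0],R[0,0])),o["opening"])
v=grab("wrist","w8.png"); P=cloud(v)
for t in (.008,.015):
    m=(P[...,2]>t)&(P[...,2]<.03)&(abs(P[...,0]-.6375)<.03)&(abs(P[...,1]-.085)<.045)
    q=P[m]; print(cv2.minAreaRect((q[:,:2]*1000).astype(np.float32)),len(q),np.median(q[:,2]))
t=grab("top"); P=cloud(t); m=(P[...,2]>.018)&(P[...,2]<.04)&(abs(P[...,0]-.5613)<.035)&(abs(P[...,1]-.323)<.04)
q=P[m]; print("wax",cv2.minAreaRect((q[:,:2]*1000).astype(np.float32)),len(q),np.percentile(q[:,2],[10,50,90]))
E
```

```text
20.45 [0.63708377 0.08634173 0.17963927] 90.14300782551582 0.04728338561376505
((637.6551513671875, 84.96159362792969), (56.92360305786133, 24.013206481933594), 89.84886169433594) 2213 0.02144685858735107
((637.9315185546875, 84.92652893066406), (56.81914520263672, 22.923803329467773), 89.5867691040039) 2102 0.021589964183570648
wax ((562.2836303710938, 320.4693603515625), (51.71519470214844, 33.91212844848633), 66.58573913574219) 348 [0.0218078  0.02471519 0.0271475 ]
```

View pics/w8.png

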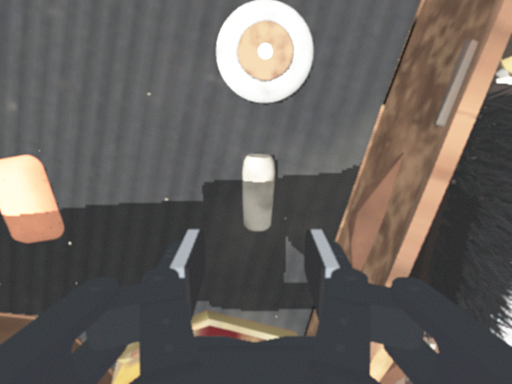

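```bash
python3 - <<'E'
from h import *
for n in("wrist","top"):
    v=grab(n); P=cloud(v)
    for a in np.arange(.03,.15,.02):
        m=(P[...,2]>.04)&(P[...,2]<.115)&(P[...,1]>a)&(P[...,1]<a+.02)&(P[...,0]>.6)&(v["d"]>0)&(P[...,0]<.9)
        if m.sum()>5:
            q=P[m]; i=np.argsort(q[:,0])[:5]; print(n,a.round(2),q[i].mean(0).round(3),np.percentile(q[:,2],95))
v=dict(np.load("w1.npz")); o=ctrl.get_obs(); w=grab("wrist"); P=cloud(w); R=Ro.from_rotvec(o["tool_rot"]).as_matrix(); T=(P-o["tool_pos"])@R
m=(T[...,2]>-.06)&(T[...,2]<.08)&(w["d"]>0)&(abs(T[...,0])<.06)
for z in (-.04,-.02,0,.02,.04,.06):
    k=T[m&(abs(T[...,2]-z)<.01)]; 
    if len(k): print(z,k[:,1].min().round(3),k[:,1].max().round(3))
E
```

```text
wrist 0.03 [0.7   0.05  0.058] 0.0931929447764155
wrist 0.05 [0.696 0.069 0.062] 0.09517298537015831
wrist 0.07 [0.612 0.086 0.112] 0.09702346996858346
wrist 0.09 [0.605 0.097 0.114] 0.09732074932794385
wrist 0.11 [0.711 0.11  0.06 ] 0.09706795776986436
wrist 0.13 [0.722 0.145 0.091] 0.09714266264218464
top 0.03 [0.772 0.039 0.089] 0.09740254307071795
top 0.05 [0.773 0.057 0.091] 0.09779533140141407
top 0.07 [0.777 0.083 0.092] 0.09722570794098218
top 0.09 [0.715 0.108 0.061] 0.09406869801118
top 0.11 [0.72  0.111 0.059] 0.09805786220120427
top 0.13 [0.726 0.142 0.094] 0.09769305616631896
-0.02 -0.061 0.057
0 -0.064 0.061
0.02 -0.06 0.056
0.04 -0.042 0.039
0.06 -0.039 0.035
```

>>> {"name": "apply_moves", "arguments": {"rows": [0.011, -0.013, 0, 0, 0, 0, 0.011, -0.013, 0, 0, 0, 0, 0.011, -0.013, 0.03, 0, 0, 0, 0.011, -0.013, 0.06, 0, 0, 0, 0.011, -0.013, 0.09, 0, 0, 0, 0.011, -0.013, 0.12, 0, 0, 0, 0.011, -0.013, 0.145, 0, 0, 0, 0.011, -0.013, 0.161, 0, 0, 0, 0.011, -0.013, 0.161, 0, 0, 0, 0.011, -0.013, 0.161, 0, 0, 0]}}

```text
t: 21.7
tool_pos: [0.6299, 0.0918, 0.0833]
tool_rot: [2.22, 2.222, 0.0]
contact_force: [-0.3, 0.2, -0.4]
opening: 0.0468
grip_force: 0.0
```

>>> {"name": "apply_moves", "arguments": {"rows": [0, 0, 0, 0, 0, 0, 0, 0, 0, 0, 0, 0, 0, 0, 0, 0, 0, 0, 0, 0, 0, 0, 0, 0, 0, 0, 0, 0, 0, 0, 0, 0, 0, 0, 0, 0, 0, 0, 0, 0, 0, 0, 0, 0, 0, 0, 0, 0], "grip": 0.05, "grip_force": 20}}

```text
t: 22.5
tool_pos: [0.6305, 0.0918, 0.0845]
tool_rot: [2.219, 2.221, 0.003]
contact_force: [1.2, -0.1, 6.3]
opening: 0.0155
grip_force: 23.5
```

>>> {"name": "apply_moves", "arguments": {"rows": [0, 0, -0.02, 0, 0, 0, 0, 0, -0.06, 0, 0, 0, 0, 0, -0.1, 0, 0, 0, 0, 0, -0.14, 0, 0, 0, 0, 0, -0.14, 0, 0, 0, 0, 0, -0.14, 0, 0, 0, 0, 0, -0.14, 0, 0, 0]}}

```text
t: 23.2
tool_pos: [0.6285, 0.0918, 0.1652]
tool_rot: [-2.219, -2.221, 0.004]
contact_force: [-0.1, 0.2, -1.4]
opening: 0.0148
grip_force: 22.8
```

```bash
python3 - <<'E'
from h import *
o=ctrl.get_obs(); R=Ro.from_rotvec(o["tool_rot"]).as_matrix(); p=o["tool_pos"]; print(o["t"],p,np.degrees(np.arctan2(R[1,0],R[0,0])),o["opening"],o["grip_force"])
v=grab("wrist","w9.png"); T=(cloud(v)-p)@R
m=(abs(T[...,1])<.007)&(T[...,2]>.055)&(T[...,2]<.08)&(abs(T[...,0])<.06)
q=T[m]; print("plug tool x range",np.percentile(q[:,0],[1,99]),"top z by x",[(round(a,2),np.median(q[abs(q[:,0]-a)<.004][:,2]).round(4)) for a in np.arange(-.03,.031,.01) if (abs(q[:,0]-a)<.004).any()])
E
```

```text
23.2 [0.62850606 0.09175381 0.16519711] 90.05412209995575 0.014839114886659064 22.798421680927277
plug tool x range [-0.03283835  0.02137475] top z by x [(np.float64(-0.03), np.float64(0.0629)), (np.float64(-0.02), np.float64(0.0623)), (np.float64(-0.01), np.float64(0.0617)), (np.float64(0.0), np.float64(0.0614)), (np.float64(0.01), np.float64(0.0613)), (np.float64(0.02), np.float64(0.0651))]
```

View pics/w9.png

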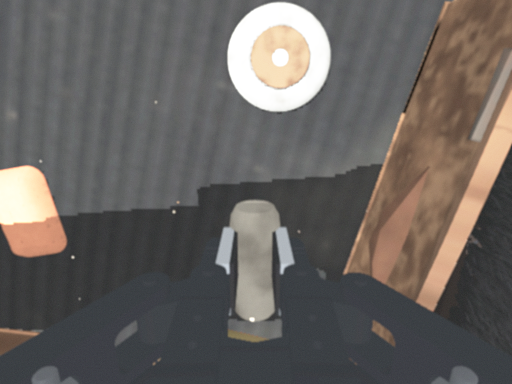

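>>> {"name": "apply_moves", "arguments": {"rows": [0.03, -0.02, 0, 0, 0, 0.03, 0.08, -0.04, 0, 0, 0, 0.08, 0.13, -0.065, 0, 0, 0, 0.13, 0.18, -0.09, 0, 0, 0, 0.18, 0.23, -0.115, 0, 0, 0, 0.23, 0.28, -0.14, 0, 0, 0, 0.26, 0.33, -0.165, 0, 0, 0, 0.26, 0.38, -0.19, 0, 0, 0, 0.26, 0.42, -0.205, 0, 0, 0, 0.26, 0.44, -0.215, 0, 0, 0, 0.26, 0.44, -0.215, 0, 0, 0, 0.26, 0.44, -0.215, 0, 0, 0, 0.26, 0.44, -0.215, 0, 0, 0, 0.26, 0.44, -0.215, 0, 0, 0, 0.26]}}

```text
t: 24.65
tool_pos: [0.5009, 0.3547, 0.167]
tool_rot: [2.626, 1.724, -0.0]
contact_force: [-0.5, 0.1, 0.1]
opening: 0.0156
grip_force: 22.8
```

```bash
python3 - <<'E'
from h import *
o=ctrl.get_obs(); R=Ro.from_rotvec(o["tool_rot"]).as_matrix(); p=o["tool_pos"]; print(o["t"],p,np.degrees(np.arctan2(R[1,0],R[0,0])),o["opening"],o["grip_force"])
v=grab("wrist","w10.png"); T=(cloud(v)-p)@R
m=(abs(T[...,1])<.007)&(T[...,2]>.055)&(T[...,2]<.08)&(abs(T[...,0])<.06)
q=T[m]; r=np.percentile(q[:,0],[1,99]); print(r)
print((R.T@(np.array([.4996,.3561,.092])-p)/.6).round(4))
E
```

```text
24.65 [0.50093643 0.35466391 0.16704453] 66.56926092302558 0.015573972603295797 22.79747486114502
[-0.03366807  0.02047305]
[ 0.0013 -0.003   0.1251]
```

View pics/w10.png

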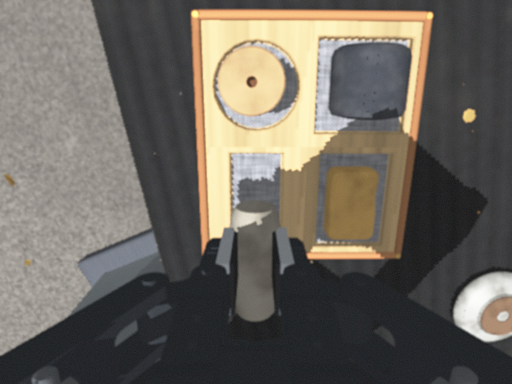

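The spool (252,82), roll (368,82) and wax (350,203) are all in their pockets. The plug is held lined up with the narrow pocket at (257,175), so I'll lower it.

>>> {"name": "apply_moves", "arguments": {"rows": [0.001, -0.003, 0.03, 0, 0, 0, 0.001, -0.003, 0.06, 0, 0, 0, 0.001, -0.003, 0.09, 0, 0, 0, 0.001, -0.003, 0.11, 0, 0, 0, 0.001, -0.003, 0.125, 0, 0, 0, 0.001, -0.003, 0.125, 0, 0, 0, 0.001, -0.003, 0.125, 0, 0, 0, 0.001, -0.003, 0.125, 0, 0, 0]}}

```text
t: 25.5
tool_pos: [0.4993, 0.357, 0.0926]
tool_rot: [2.625, 1.726, 0.002]
contact_force: [0.1, 0.3, 0.3]
opening: 0.0156
grip_force: 23.3
```

>>> {"name": "apply_moves", "arguments": {"rows": [0, 0, 0, 0, 0, 0, 0, 0, 0, 0, 0, 0, 0, 0, 0, 0, 0, 0, 0, 0, 0, 0, 0, 0, 0, 0, 0, 0, 0, 0, 0, 0, 0, 0, 0, 0], "grip": 0.45}}

```text
t: 26.1
tool_pos: [0.4989, 0.357, 0.0921]
tool_rot: [-2.625, -1.726, -0.0]
contact_force: [-0.4, -0.1, 0.3]
opening: 0.0386
grip_force: 0.0
```

>>> {"name": "apply_moves", "arguments": {"rows": [0, 0, -0.03, 0, 0, 0, 0, 0, -0.08, 0, 0, 0, 0, 0, -0.16, 0, 0, 0, -0.08, 0, -0.24, 0, 0, 0, -0.16, 0, -0.3, 0, 0, 0, -0.2, 0, -0.36, 0, 0, 0, -0.2, 0, -0.36, 0, 0, 0, -0.2, 0, -0.36, 0, 0, 0, -0.2, 0, -0.36, 0, 0, 0]}}

```text
t: 27.0
tool_pos: [0.4514, 0.2468, 0.3079]
tool_rot: [-2.625, -1.725, -0.001]
contact_force: [0.3, -0.1, 0.0]
opening: 0.0383
grip_force: 0.0
```

```bash
python3 - <<'E'
from h import *
o=ctrl.get_obs(); print(o["t"],o["tool_pos"],o["opening"])
v=grab("wrist","w11.png"); P=cloud(v)
for n,c,lo,hi in (("spool",(.529,.425),.048,.065),("roll",(.5934,.3963),.02,.065),("wax",(.5613,.3229),.018,.04),("plug",(.4972,.3506),.018,.04)):
    m=(P[...,2]>lo)&(P[...,2]<hi)&(abs(P[...,0]-c[0])<.036)&(abs(P[...,1]-c[1])<.04)
    q=P[m]; 
    if len(q): print(n,cv2.minAreaRect((q[:,:2]*1000).astype(np.float32)),len(q),np.percentile(q[:,2],[10,50,98]).round(4))
E
```

```text
27.0 [0.45140219 0.24678485 0.30789557] 0.03828140432730772
wax ((559.0477905273438, 323.7943115234375), (51.8367805480957, 33.45953369140625), 66.32583618164062) 1724 [0.0217 0.0241 0.026 ]
plug ((493.9179992675781, 351.4220275878906), (55.91774368286133, 23.49501609802246), 67.24700927734375) 1319 [0.0239 0.0284 0.0315]
```

View pics/w11.png

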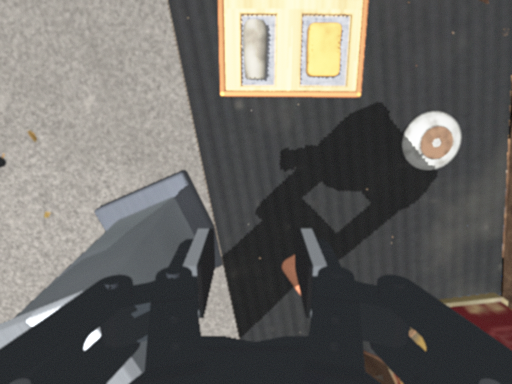

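The plug (256,50) and wax (324,49) lie flat in their pockets. One last check of the spool and roll before handing in.

```bash
python3 - <<'E'
from h import *
v=grab("top"); P=cloud(v); ok=True
for n,c,top in (("spool",(.529,.425),.057),("roll",(.5934,.3963),.053),("wax",(.5613,.3229),.025),("plug",(.4972,.3506),.031)):
    m=(P[...,2]>top-.008)&(P[...,2]<top+.02)&(np.hypot(P[...,0]-c[0],P[...,1]-c[1])<.034)
    q=P[m]; e=np.linalg.norm(q[:,:2].mean(0)-c); h=np.median(q[:,2]); print(n,q[:,:2].mean(0).round(4),e.round(4),h.round(4),len(q)); ok&=bool(e<.008 and abs(h-top)<.005)
print(ok)
if ok: print(ctrl.finish_job())
E
```

```text
spool [0.5308 0.4232] 0.0025 0.057 217
roll [0.5952 0.3947] 0.0024 0.0509 294
wax [0.5621 0.3204] 0.0027 0.0248 350
plug [0.4974 0.3477] 0.0029 0.0292 244
True
the job is handed in; nothing more can be done
None
```

The spool, thread roll, wax block and rubber plug are each in their own pocket, placed in that order; the putty bag and steel pulley were left alone, and the job was handed in at about 27 s.

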